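Make up two plate-press job trays

TASK

Make up the two job trays from the stock on the counter. In the two-compartment tray, stand the tall foil roll in the small compartment and the long die in the long compartment; in the three-compartment tray, stand the squat foil roll in the middle and put the square die and the round die one in each end compartment, either way round. Everything must sit flat on its compartment's floor, dies face up and rolls upright; leave the empty core and the L-shaped corner stop where they are.

Things in the scene. Friction and masses are not known exactly. Their poses are not given: they have to be found in the camera images.
- long_die_mid (a point): embossing die, red-brown body with a smaller raised plain steel face on top, oblong: body 90 x 34 mm, face 78 x 22 mm; 46 mm tall overall (body 38, face 8), stands on the counter face up. The point is its centre, half-way up (23 mm over the counter); z up, x along the 90 mm length. About 350 g
- square_die_mid (a point): embossing die, red-brown body with a smaller raised plain steel face on top, square: body 44 x 44 mm, face 32 x 32 mm; 46 mm tall overall (body 38, face 8), stands on the counter face up. The point is its centre, half-way up (23 mm over the counter); z up, x and y along the sides. About 250 g
- round_die_mid (a point): embossing die, red-brown body with a smaller raised plain steel face on top, round: body 44 mm across, face 32 mm across; 46 mm tall overall (body 38, face 8), stands on the counter face up. The point is its centre, half-way up (23 mm over the counter); z up. About 220 g
- tall_roll_mid (a point): tall slim roll of black foil, 44 mm across and 70 mm tall, on a cardboard core, standing on its end. The point is its centre, half-way up (35 mm over the counter); z up along its axis. About 140 g
- squat_roll_mid (a point): short fat roll of black foil, 54 mm across and 46 mm tall, on a cardboard core, standing on its end. The point is its centre, half-way up (23 mm over the counter); z up along its axis. About 160 g
- tray2: grey job tray with TWO compartments, fixed to the counter; 226 x 108 mm outside, rim and divider 12 mm above the counter, floor 4 mm above the counter, all walls 4 mm thick. Origin at the centre of its underside, x along the 226 mm length, z up. Small compartment: x from -109 to -33 mm (centre x = -71), long compartment: x from -29 to +109 mm (centre x = +40); both are 100 mm wide, centred on y = 0
- tray3: grey job tray with THREE equal compartments in a row, fixed to the counter; same outside size, rim, floor and walls as the other tray. Origin at the centre of its underside, x along the 226 mm length, z up. Compartment centres at x = -74, 0 and +74 mm, y = 0; each is 70 mm long in x and 100 mm wide in y
- core_mid (a point): empty cardboard core, an open tube 40 mm across and 50 mm tall standing on end among the stock; not wanted. The point is its centre, half-way up; z up
- corner_stop: bare dark steel L-shaped corner stop lying flat among the stock; not wanted. Two legs each 60 mm long outside, 18 mm wide, 26 mm tall. Origin at the centre of the 60 x 60 mm outline, on the underside; the legs run along its -x and -y sides
Not all that is in view belongs to the job. Leave any green look-alike of the part that bears long_die_mid alone.

How it is judged:
By the outcome, as a careful person would: the job done as asked, in the order asked, and still so for the second after the job is handed in, with the robot touching nothing.
It also fails if it takes over 122 s, if anything falls off the work surface, if the arm or the gripper's body presses on something with over 40 N, if the wrist force passes 120 N, or if a joint passes its speed limit or range.

ROBOT

A 7-joint arm with a two-finger parallel gripper is mounted at the origin on the work surface. World frame = base frame: x ahead of the robot, y to its left, z up, the work surface at z = 0. Lengths are in mm, angles in rad, forces in N, time in s.
With the tool pointing down it reaches from about 425 to 1025 mm from the base axis. Payload 9.4 kg.
Tool frame: the origin (TCP) lies on the centre line of the jaws, within the pads' length; the fingertips stand 14 mm ahead of it and the grasp point (between the pads) lies 5 mm behind it; z points along the fingers, y is the direction in which the jaws open and shut (so a half turn about z gives the same grasp; the last joint's range is limited). The gripper opens to 85 mm and grips with 20 to 120 N. Pads are 22 mm wide; open, the fingers measure 114 mm over their backs; the gripper's body (76 mm by 85 mm) begins 54 mm behind the grasp point. The pads swing forward as they close: fully open they stand 13 mm farther back than shut.
Start: joints at [-1.255, 0.599, -0.003, 1.599, 0.002, 0.943, -0.08], TCP at [277.516, 669.783, 245.275] pointing down, gripper open.
Joint ranges: [-2.57, 2.57], [-0.35, 1.97], [-1.29, 1.29], [0.11, 2.56], [-1.05, 4.19], [0.11, 1.86], [-2.63, 2.63]. Speed limits (rad/s): [2.22, 2.22, 3.01, 3.01, 3.14, 3.14, 3.14].

INTERFACE

Orientations are given as a rotation vector (axis times angle).
In Python, from plant import ctrl gives the robot as it stands.
- The arm moves only by the shell command python3 -m crank 'ROWS' [OPENING] [FORCE]. ROWS is JSON, a list of rows, each an object with "linear": the shift along the tool's x, y, z in mm, a list of three; "turn": the turn about the tool's z in rad. In form: [{"linear": [x, y, z], "turn": turn}, ...]. A call has exactly 8 rows; each row is the pose to reach, as a shift and turn from the pose measured when the call began, along the tool's axes at that moment; what a row does not reach only later rows make up. A row lasts 1/8 s, in which the tool goes at most 62.5 mm and 10.7 degrees, less where a joint would pass 70% of its speed; a pose out of reach is approached as far as the arm can. A call with a gripper value outside its range is refused whole. OPENING is the closure, from 0 (fully open) to 1 (shut), set as the call begins (- or left out, the last holds). The fingers move at their own pace and stop on an object; FORCE is the grip in N (left out, the last holds). Time passes only in rows, so rows that repeat a pose let the fingers close, or fill a call up. It gives the time, the measured TCP pose, the force and the opening at its end, in the units of the state.
- ctrl.state(): the state, without advancing time (a new reading comes with each control period).
- ctrl.grab_frame(name): name is "scene" or "top" or "wrist"; returns the picture (400x640x3 uint8, blue, green, red); there is no depth.
- ctrl.camera_params(name): a dict with "fovy" (degrees; the focal length in pixels is half the picture's height over the tangent of half this angle, whatever the lens; pixels are square), "cx", "cy" (the principal point, pixels), "position" and "rotation" of the camera in the world; the wrist camera has in their place "T_tool_cam" (4x4, takes a point from camera to tool coordinates, whose origin is the TCP and whose axes are the flange's). Camera axes: x right, y up, looking along -z (the intrinsics and any distortion apply to the point x, -y, -z); pixel columns grow to the right and rows downward; lengths in mm; the calibration is good to about 2 mm. The wrist camera is an equidistant fisheye: a pixel r from the principal point sees the ray r / f radians off the axis. A picture is of the moment at which its call begins: read the wrist's pose just before it. camera_params takes no time and is no camera call.
- ctrl.job_done(): hands the job in, once; it reports no verdict.
The state is a dict: "time_s": time; "qpos": joint angles; "qd": joint speeds; "tau": joint torques, N m; "eef_pos": TCP position; "ee_rot": TCP orientation; "wrist_force": force on the tool from outside, world axes, zero at the start; "torque": the same for the moment, N m; "opening": finger opening in mm.
Only numpy, scipy, OpenCV 4.12 (cv2) and the standard library are available. Lean on these libraries where they do the work, as an engineer would, in place of code of your own. Each camera call takes 0.05 s, during which the arm holds its last target.

## Working session

There is one attempt and no reset: what is moved stays moved. The work goes in short steps, Python scripts to look and compute and a shell command to move; the robot and the scene stay as the last step left them, time stands still between calls to the robot, and variables do not carry over. Pictures are saved under pics/ and viewed, and the job is handed in when it is done.

```bash
ls; mkdir -p pics; python3 - <<'E'
from plant import ctrl
import cv2
s=ctrl.state();print(s)
for n in("scene","top","wrist"):
    cv2.imwrite(f"pics/{n}0.png",ctrl.grab_frame(n)); print(n,ctrl.camera_params(n))
E
```

```text
pics
{'time_s': 0.0, 'qpos': array([-1.25466117,  0.60015731, -0.00255273,  1.6001345 ,  0.00179014,
        0.94296969, -0.07977855]), 'qd': array([ 1.65780358e-03, -2.62538612e-05, -6.52883411e-04, -2.60464001e-04,
        5.50709969e-04,  8.99442267e-04,  6.49399207e-04]), 'tau': array([-5.34328210e-04, -7.76466537e+01,  1.56474587e+00, -2.57998520e+01,
        1.22985255e-02,  9.33602656e-03, -6.81684384e-06]), 'eef_pos': array([277.36200122, 669.3315424 , 244.39193439]), 'ee_rot': array([-6.12940619e-01, -3.08102522e+00,  2.60088120e-03]), 'wrist_force': array([-0.31326069, -0.40207769,  0.1949514 ]), 'torque': array([-0.01061108,  0.01878943, -0.00092886]), 'opening': 85.17322139450219}
scene {'fovy': 45.53341997567, 'cx': 319.60848191741366, 'cy': 195.02110646557077, 'position': array([1001.21976292,  626.68322903,  970.50693578]), 'rotation': array([0.27341635, 0.88040451, 2.39190484])}
top {'fovy': 53.81924699637158, 'cx': 323.0640185829383, 'cy': 200.41382021486507, 'position': array([459.56356674,  18.14551188, 930.20311845]), 'rotation': array([ 0.06448436, -0.11214896, -1.55514768])}
wrist {'fovy': 65.70646984690485, 'cx': 310.80574946997194, 'cy': 200.49170493821947, 'T_tool_cam': array([[ 5.77868346e-04,  9.52387306e-01,  3.04890283e-01,
         7.88917112e+01],
       [ 9.99999817e-01, -6.04558550e-04, -6.86919465e-06,
        -3.94559808e-02],
       [ 1.77781894e-04,  3.04890231e-01, -9.52387482e-01,
        -1.29399435e+02],
       [ 0.00000000e+00,  0.00000000e+00,  0.00000000e+00,
         1.00000000e+00]])}
```

View pics/scene0.png

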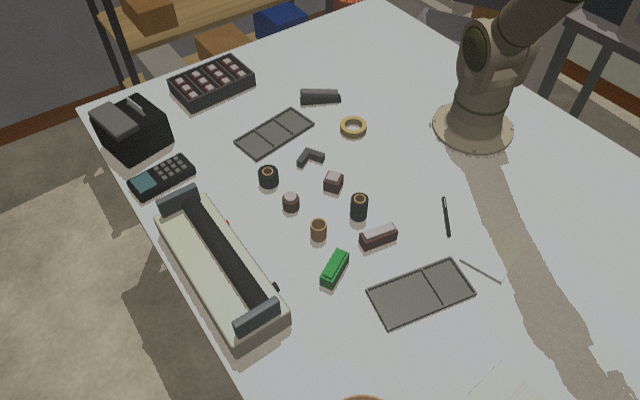

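View pics/top0.png

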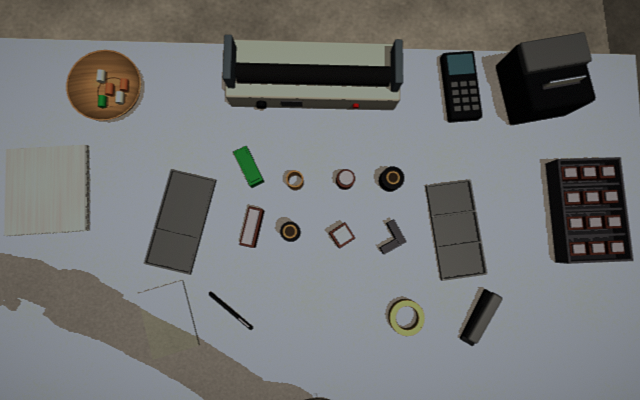

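View pics/wrist0.png

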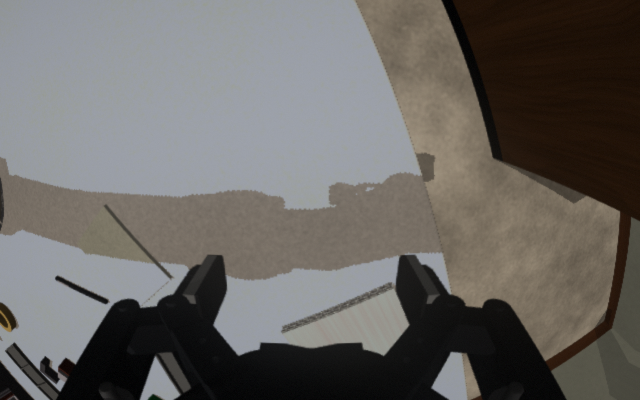

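```bash
cat >h.py <<'E'
import numpy as np,cv2
from scipy.spatial.transform import Rotation as R
from plant import ctrl
def pix2w(n,u,v,z):
    p=ctrl.camera_params(n); f=200/np.tan(np.radians(p['fovy']/2))
    d=R.from_rotvec(p['rotation']).as_matrix()@np.array([(u-p['cx'])/f,-(v-p['cy'])/f,-1])
    o=p['position']; return o+d*(z-o[2])/d[2]
def w2pix(n,P):
    p=ctrl.camera_params(n); f=200/np.tan(np.radians(p['fovy']/2))
    c=R.from_rotvec(p['rotation']).as_matrix().T@(np.array(P)-p['position'])
    return p['cx']+f*c[0]/-c[2], p['cy']-f*c[1]/-c[2]
def crop(img,x0,y0,w,h,k,out):
    c=cv2.resize(img[y0:y0+h,x0:x0+w],None,fx=k,fy=k,interpolation=cv2.INTER_CUBIC)
    c=np.clip(c.astype(float)*1.5,0,255).astype(np.uint8)
    for x in range((x0+9)//10*10,x0+w,10):
        cv2.line(c,((x-x0)*k,0),((x-x0)*k,4 if x%50 else 12),(0,0,255),1)
        if x%20==0: cv2.putText(c,str(x),((x-x0)*k,20),0,.35,(0,0,255),1)
    for y in range((y0+9)//10*10,y0+h,10):
        cv2.line(c,(0,(y-y0)*k),(4,(y-y0)*k),(0,0,255),1)
        if y%20==0: cv2.putText(c,str(y),(6,(y-y0)*k+4),0,.35,(0,0,255),1)
    cv2.imwrite(out,c)
E
python3 - <<'E'
from h import *
im=cv2.imread("pics/top0.png")
crop(im,135,140,180,140,4,"pics/c1.png")
crop(im,315,140,180,150,4,"pics/c2.png")
E
```

```text
(no output)
```

View pics/c1.png

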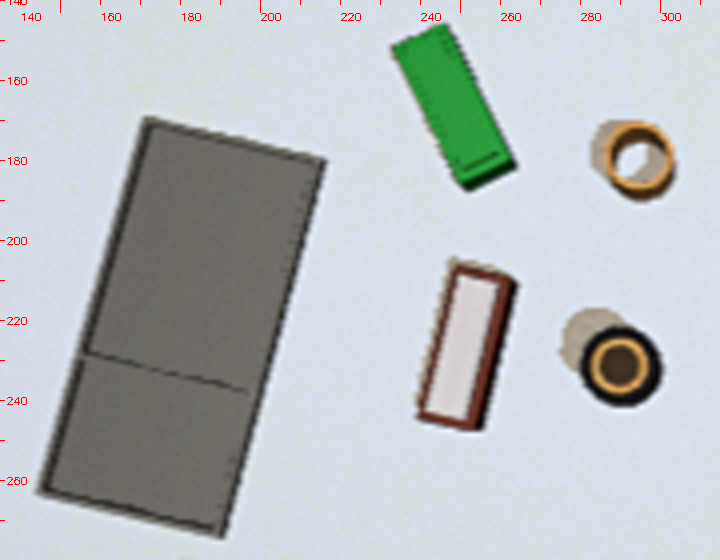

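View pics/c2.png

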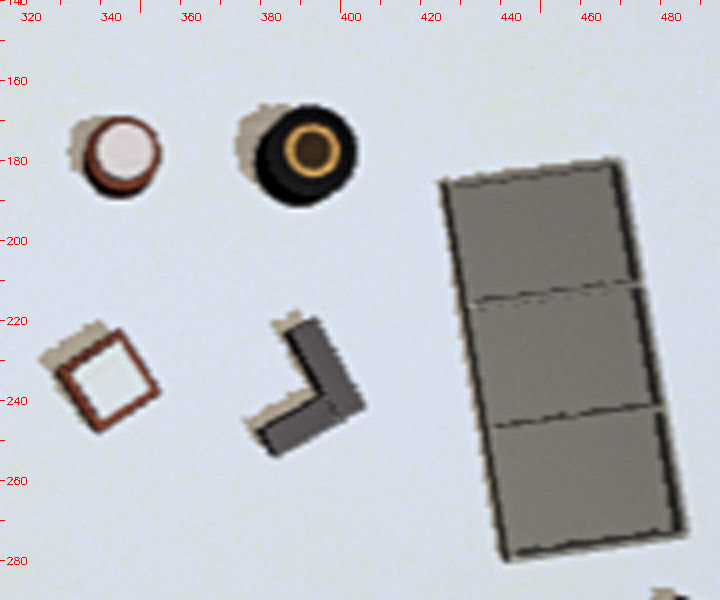

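```bash
cat >m.py <<'E'
from h import *
w=lambda u,v,z:pix2w("top",u,v,z)
for n,c in(("tray2",[(171.75,169.25),(216.5,180),(191,274.25),(144.5,263)]),("tray3",[(425.25,185),(470.25,179.75),(486.75,273.75),(441.25,280)])):
    P=np.array([w(*a,12)[:2] for a in c]); e=np.roll(P,-1,0)-P
    print(n,P.mean(0).round(1),np.linalg.norm(e,axis=1).round(1),np.degrees(np.arctan2(e[:,1],e[:,0])).round(1))
def q(n,c,z,o):
    P=np.array([w(o[0]+a/4,140+b/4,z)[:2] for a,b in c]); e=np.roll(P,-1,0)-P
    print(n,P.mean(0).round(1),np.linalg.norm(e,axis=1).round(1),np.degrees(np.arctan2(e[:,1],e[:,0])).round(1))
q("long",[(464,276),(501,281),(462,420),(428,412)],46,(135,))
q("longb",[(455,263),(512,280),(472,428),(417,418)],38,(135,))
q("sq",[(60,371),(120,330),(160,390),(98,432)],38,(315,))
for n,u,v,z in(("round",346.75,177.75,46),("squat",393,177.5,46),("tall",289.75,231.25,70),("core",135+638/4,140+158/4,50)): print(n,w(u,v,z).round(1))
# stop outline
q("stop",[(270,455),(366,407),(316,317),(322,395)],26,(315,))
E
python3 m.py
python3 - <<'E'
from h import *
im=cv2.imread("pics/scene0.png")
crop(im,220,95,180,150,4,"pics/s1.png")
E
```

```text
tray2 [510.9 317.7] [107.5 223.1 108.6 222.9] [-102.7  167.5   77.1  -12.8]
tray3 [ 500.9 -322.3] [109.6 223.3 108.3 224.3] [ -82.4 -171.7   98.1    8.6]
long [498.3 151.9] [20.9 80.  19.4 77.9] [-96.9 166.1  77.5 -12.9]
longb [498.7 153. ] [33.7 85.7 31.2 89.3] [-105.8  166.6   80.4  -11.8]
sq [482.4 -53. ] [41.3 40.6 42.4 40.3] [ -55.1 -145.8  124.5   32.6]
round [612.6 -61.5  46. ]
squat [ 615.  -167.5   46. ]
tall [488.6  64.1  70. ]
core [605.9  57.   50. ]
stop [ 476.9 -174.4] [62.2 58.7 44.9 45.9] [ -63.3   29.  -176.1  138.8]
```

View pics/s1.png

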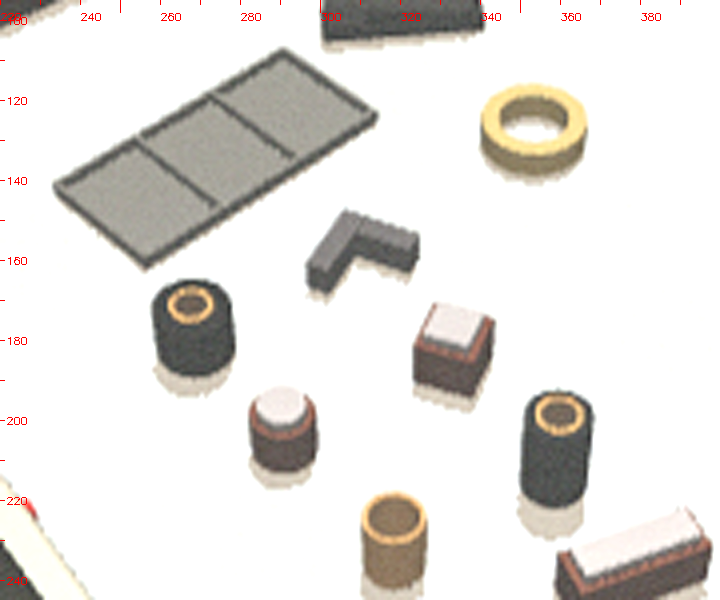

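```bash
cat >>h.py <<'E'
def go(x,y,z,jaw,s=None):
    """jaw = world direction of the jaw axis, deg"""
    s=s or ctrl.state(); M=R.from_rotvec(s['ee_rot']).as_matrix()
    lin=M.T@(np.array([x,y,z])-s['eef_pos'])
    cur=np.degrees(np.arctan2(M[1,1],M[0,1]))
    d=(jaw-cur+90)%180-90
    print("t %.2f pos %s q1 %.2f q7 %.2f jaw %.1f open %.1f F %s"%(s['time_s'],s['eef_pos'].round(1),s['qpos'][0],s['qpos'][6],cur,s['opening'],s['wrist_force'].round(1)))
    print("linear",lin.round(1).tolist(),"turn",round(-np.radians(d),3),"or",round(-np.radians(d)+np.pi*np.sign(d),3),"tilt",M[2].round(3))
E
python3 - <<'E'
from h import *
for n,u,v,z in(("round",290.75,196.25,46),("squat",267.5,171,46),("tall",359.75,198,70),("core",220+393/4,95+515/4,50)): print(n,pix2w("scene",u,v,z).round(1))
P=np.array([pix2w("scene",220+a/4,95+b/4,12)[:2] for a,b in[(283,48),(378,117),(146,268),(54,186)]]);print(P.mean(0))
P=np.array([pix2w("scene",a,b,12)[:2] for a,b in[(453,258),(476,292),(388,329),(366,292)]]);print(P.mean(0))
go(488.6,64.1,150,90)
E
```

```text
round [613.9 -55.9  46. ]
squat [ 616.3 -165.7   46. ]
tall [488.5  65.3  70. ]
core [608.9  58.3  50. ]
[ 504.32629784 -315.5941545 ]
[513.36401819 325.72054775]
t 0.15 pos [277.4 669.5 244.6] q1 -1.25 q7 -0.08 jaw 67.5 open 85.6 F [ 0.4 -0.7  0.7]
linear [-426.8, -478.3, 95.2] turn -0.393 or 2.749 tilt [-0.    -0.001 -1.   ]
```

```bash
python3 -m crank '[{"linear":[-25,-28,0],"turn":-0.02},{"linear":[-65,-73,5],"turn":-0.05},{"linear":[-105,-118,10],"turn":-0.08},{"linear":[-145,-163,20],"turn":-0.11},{"linear":[-185,-208,30],"turn":-0.14},{"linear":[-225,-253,40],"turn":-0.166},{"linear":[-265,-298,50],"turn":-0.166},{"linear":[-300,-337,60],"turn":-0.166}]' 0.2 60
python3 -c "
from h import *
go(488.5,64.5,150,77)"
```

```text
time_s: 1.15
eef_pos: [426.0, 241.0, 184.8]
ee_rot: [0.356, 3.121, -0.002]
wrist_force: [0.2, 0.9, -0.7]
opening: 68.4
t 1.15 pos [426.  241.  184.8] q1 -0.59 q7 0.66 jaw 77.0 open 68.4 F [ 0.2  0.9 -0.7]
linear [-100.6, -157.9, 35.1] turn -0.001 or 3.141 tilt [-0.    -0.001 -1.   ]
```

```bash
python3 -m crank '[{"linear":[-15,-24,5],"turn":0},{"linear":[-34,-53,12],"turn":0},{"linear":[-53,-83,19],"turn":0},{"linear":[-72,-113,26],"turn":0},{"linear":[-88,-138,31],"turn":0},{"linear":[-97,-152,35],"turn":0},{"linear":[-100.6,-158,35],"turn":0},{"linear":[-100.6,-158,35],"turn":0}]'
python3 -c "
from h import *
go(488.5,64.5,40,77)
cv2.imwrite('pics/w1.png',ctrl.grab_frame('wrist'))"
```

```text
time_s: 2.15
eef_pos: [488.4, 64.8, 150.2]
ee_rot: [0.356, 3.121, -0.002]
wrist_force: [0.1, 1.1, -0.3]
opening: 68.1
t 2.15 pos [488.4  64.8 150.2] q1 -0.19 q7 1.01 jaw 77.0 open 68.1 F [ 0.1  1.1 -0.3]
linear [-0.2, -0.1, 110.2] turn -0.0 or 3.141 tilt [-0.    -0.001 -1.   ]
```

View pics/w1.png

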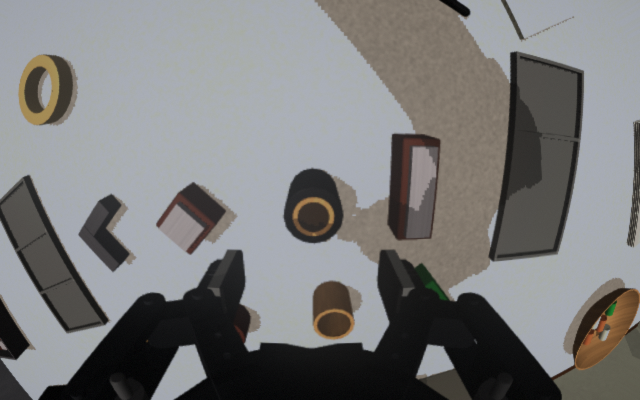

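```bash
cat >>h.py <<'E'
def wp(u,v,z,s):
    p=ctrl.camera_params('wrist'); f=200/np.tan(np.radians(p['fovy']/2))
    a=np.array([u-p['cx'],v-p['cy']]); r=np.hypot(*a); th=r/f
    d=np.array([np.sin(th)*a[0]/max(r,1e-9),-np.sin(th)*a[1]/max(r,1e-9),-np.cos(th)])
    M=R.from_rotvec(s['ee_rot']).as_matrix(); T=p['T_tool_cam']
    d=M@T[:3,:3]@d; o=M@T[:3,3]+s['eef_pos']
    return o+d*(z-o[2])/d[2]
E
python3 - <<'E'
from h import *
s=ctrl.state()
for n,u,v,z in(("tall",313,217,70),("sq",186,224,46),("core",333,323,50)): print(n,wp(u,v,z,s).round(1))
def q(n,c,z):
    P=np.array([wp(a,b,z,s)[:2] for a,b in c]); e=np.roll(P,-1,0)-P
    print(n,P.mean(0).round(1),np.linalg.norm(e,axis=1).round(1),np.degrees(np.arctan2(e[:,1],e[:,0])).round(1))
q("tray2",[(514,53),(582,70),(556,258),(491,260)],12)
q("tray3",[(28,178),(106,322),(69,331),(0,203)],12)
q("long",[(414,142),(440,145),(431,237),(407,238)],46)
E
```

```text
tall [489.4  66.7  70. ]
sq [481.  -43.5  46. ]
core [606.9  59.7  50. ]
tray2 [512.9 321.7] [108.3 232.6 111.6 222. ] [  78.9  -11.7 -106.6  167.6]
tray3 [ 501.4 -309.5] [216.4 103.3 219.5  96. ] [   7.5  -81.  -174.4   97.4]
long [498.4 158.3] [22.8 80.2 22.5 81.8] [  73.6  -12.  -102.2  168.2]
```

```bash
python3 -m crank '[{"linear":[0,0,15],"turn":0},{"linear":[0,0,40],"turn":0},{"linear":[0,0,65],"turn":0},{"linear":[0,0,85],"turn":0},{"linear":[0,0,100],"turn":0},{"linear":[0,0,110],"turn":0},{"linear":[0,0,113],"turn":0},{"linear":[0,0,113],"turn":0}]'
python3 -m crank '[{"linear":[0,0,0],"turn":0},{"linear":[0,0,0],"turn":0},{"linear":[0,0,0],"turn":0},{"linear":[0,0,0],"turn":0},{"linear":[0,0,0],"turn":0},{"linear":[0,0,0],"turn":0},{"linear":[0,0,0],"turn":0},{"linear":[0,0,0],"turn":0}]' 1 60
```

```text
time_s: 3.2
eef_pos: [488.4, 65.2, 37.4]
ee_rot: [0.355, 3.121, -0.001]
wrist_force: [0.6, -0.0, 0.3]
opening: 68.0
time_s: 4.2
eef_pos: [488.8, 65.2, 38.1]
ee_rot: [0.355, 3.12, -0.001]
wrist_force: [-0.7, 0.1, 5.8]
opening: 42.9
```

```bash
python3 -m crank '[{"linear":[0,0,-8],"turn":0},{"linear":[0,0,-25],"turn":0},{"linear":[0,0,-45],"turn":0},{"linear":[0,0,-65],"turn":0},{"linear":[0,0,-85],"turn":0},{"linear":[0,0,-98],"turn":0},{"linear":[0,0,-102],"turn":0},{"linear":[0,0,-102],"turn":0}]'
python3 -c "
from h import *
go(441.6,333.5,140,77.3)"
```

```text
time_s: 5.2
eef_pos: [488.6, 65.3, 140.1]
ee_rot: [0.355, 3.12, -0.0]
wrist_force: [1.0, -0.2, -1.7]
opening: 42.7
t 5.20 pos [488.6  65.3 140.1] q1 -0.19 q7 1.01 jaw 77.0 open 42.7 F [ 1.  -0.2 -1.7]
linear [106.0, 250.8, -0.1] turn -0.005 or 3.137 tilt [-0.002 -0.    -1.   ]
```

```bash
python3 -m crank '[{"linear":[6,14,0],"turn":0},{"linear":[20,46,0],"turn":0},{"linear":[38,90,0],"turn":0},{"linear":[56,134,0],"turn":0},{"linear":[75,178,0],"turn":0},{"linear":[92,217,0],"turn":0},{"linear":[102,242,0],"turn":0},{"linear":[106,251,0],"turn":0}]'
python3 -c "
from h import *
s=ctrl.state();im=ctrl.grab_frame('wrist')
cv2.imwrite('pics/w2.png',im);go(441.6,333.5,42,77.3)
im=ctrl.grab_frame('top');cv2.imwrite('pics/t2.png',im);crop(im,120,120,180,150,4,'pics/t2c.png')"
```

```text
time_s: 6.2
eef_pos: [440.2, 336.2, 139.1]
ee_rot: [0.35, 3.122, -0.001]
wrist_force: [0.3, -0.5, -1.1]
opening: 43.1
t 6.25 pos [440.3 336.2 139.2] q1 -0.74 q7 0.57 jaw 77.2 open 43.1 F [ 0.   1.6 -2.4]
linear [-1.8, -2.4, 97.2] turn -0.002 or 3.14 tilt [-0.001 -0.    -1.   ]
```

View pics/w2.png

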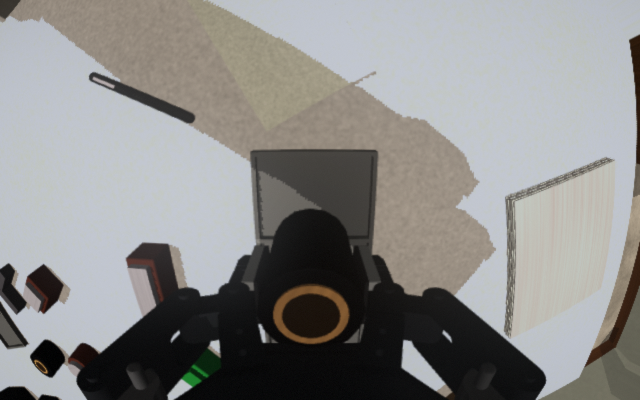

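View pics/t2c.png

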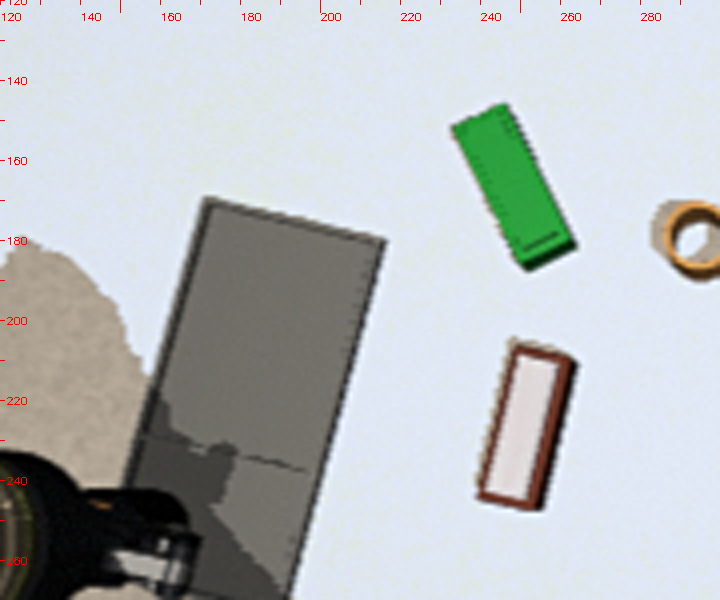

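```bash
python3 - <<'E'
from h import *
s=ctrl.state()
for u,v in((252,151),(377,151),(262,240),(371,240)): print(wp(u,v,12,s).round(1))
import numpy as np
im=cv2.imread('pics/w2.png'); c=im[130:270,220:400]; c=cv2.convertScaleAbs(cv2.resize(c,None,fx=4,fy=4),alpha=2.2); cv2.imwrite('pics/w2c.png',c)
E
```

```text
[390.3 295.1  12. ]
[413.6 398.2  12. ]
[471.4 281.5  12. ]
[493.9 379.5  12. ]
```

View pics/w2c.png

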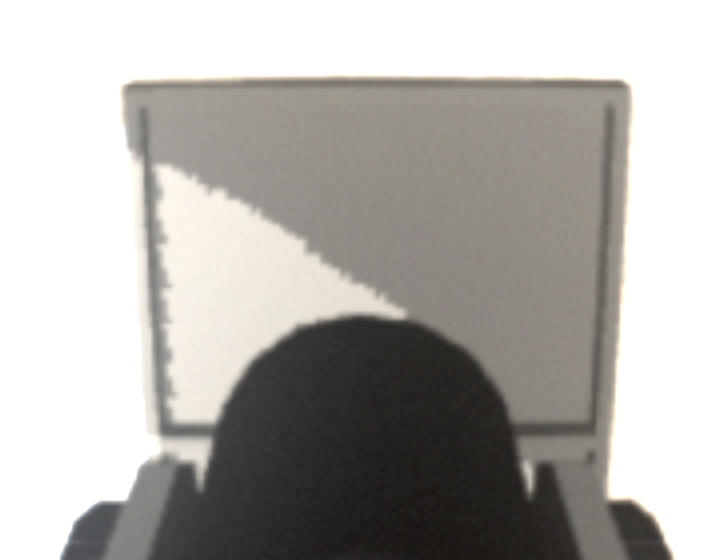

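```bash
python3 -m crank '[{"linear":[0,0,10],"turn":0},{"linear":[-1,0,30],"turn":0},{"linear":[-2,0,50],"turn":0},{"linear":[-2,0,70],"turn":0},{"linear":[-2,0,84],"turn":0},{"linear":[-2,0,92],"turn":0},{"linear":[-2,0,95],"turn":0},{"linear":[-2,0,96.5],"turn":0}]'
python3 -m crank '[{"linear":[0,0,0],"turn":0},{"linear":[0,0,0],"turn":0},{"linear":[0,0,0],"turn":0},{"linear":[0,0,0],"turn":0},{"linear":[0,0,0],"turn":0},{"linear":[0,0,0],"turn":0},{"linear":[0,0,0],"turn":0},{"linear":[0,0,0],"turn":0}]'
```

```text
time_s: 7.3
eef_pos: [443.0, 334.1, 43.0]
ee_rot: [0.352, 3.121, -0.001]
wrist_force: [-0.3, -0.3, -1.2]
opening: 42.8
time_s: 8.3
eef_pos: [443.0, 334.0, 43.0]
ee_rot: [0.353, 3.121, -0.001]
wrist_force: [0.1, 0.3, -0.8]
opening: 42.8
```

```bash
python3 -m crank '[{"linear":[0,0,0.3],"turn":0},{"linear":[0,0,0.6],"turn":0},{"linear":[0,0,0.9],"turn":0},{"linear":[0,0,1.2],"turn":0},{"linear":[0,0,1.2],"turn":0},{"linear":[0,0,1.2],"turn":0},{"linear":[0,0,1.2],"turn":0},{"linear":[0,0,1.2],"turn":0}]'
python3 -m crank '[{"linear":[0,0,0],"turn":0},{"linear":[0,0,0],"turn":0},{"linear":[0,0,0],"turn":0},{"linear":[0,0,0],"turn":0},{"linear":[0,0,-20],"turn":0},{"linear":[0,0,-50],"turn":0},{"linear":[0,0,-85],"turn":0},{"linear":[0,0,-110],"turn":0}]' 0.2
python3 -c "
from h import *
go(498.5,154.5,130,77.3)"
```

```text
time_s: 9.3
eef_pos: [443.0, 334.0, 42.2]
ee_rot: [0.352, 3.12, -0.001]
wrist_force: [-1.3, -1.6, 5.7]
opening: 42.7
time_s: 10.3
eef_pos: [443.0, 334.2, 153.6]
ee_rot: [0.353, 3.12, 0.0]
wrist_force: [-0.4, -0.3, -0.9]
opening: 68.4
t 10.30 pos [443.  334.2 153.6] q1 -0.73 q7 0.57 jaw 77.1 open 68.4 F [-0.4 -0.3 -0.9]
linear [-94.1, -162.8, 23.7] turn -0.003 or 3.138 tilt [-0.002  0.001 -1.   ]
```

Contact was gentle. Next: move over the long die.

```bash
python3 -m crank '[{"linear":[-8,-14,0],"turn":0},{"linear":[-24,-42,0],"turn":0},{"linear":[-44,-76,2],"turn":0},{"linear":[-64,-111,10],"turn":0},{"linear":[-80,-139,16],"turn":0},{"linear":[-90,-156,22],"turn":0},{"linear":[-94,-163,24],"turn":0},{"linear":[-94,-163,24],"turn":0}]'
python3 -c "
from h import *
im=ctrl.grab_frame('wrist')
cv2.imwrite('pics/w3.png',im);go(498.5,154.5,25,77.3)
crop(ctrl.grab_frame('top'),120,150,150,130,4,'pics/t3.png')"
```

```text
time_s: 11.3
eef_pos: [498.1, 153.7, 129.1]
ee_rot: [0.354, 3.121, -0.0]
wrist_force: [0.7, 0.2, 0.2]
opening: 68.3
t 11.35 pos [498.  154.6 129.4] q1 -0.37 q7 0.87 jaw 77.1 open 68.0 F [-0.5  0.5  0.4]
linear [-0.3, 0.0, 104.4] turn -0.003 or 3.138 tilt [-0.001  0.    -1.   ]
```

View pics/w3.png

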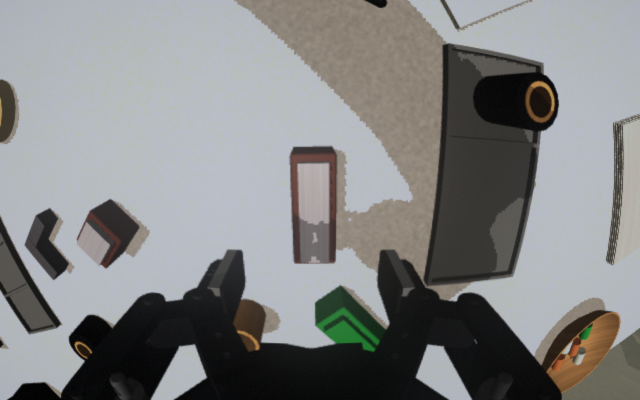

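View pics/t3.png

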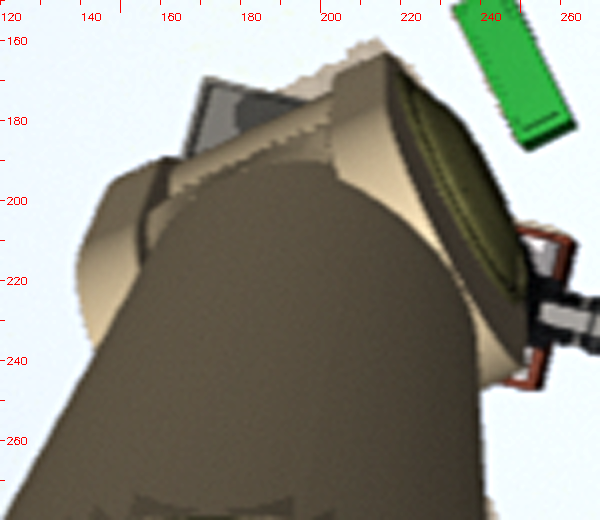

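```bash
python3 - <<'E'
from h import *
s=ctrl.state()
P=np.array([wp(u,v,46,s)[:2] for u,v in((299,163),(334,163),(333,263),(299,263))]);e=np.roll(P,-1,0)-P
print(P.mean(0),np.linalg.norm(e,axis=1),np.degrees(np.arctan2(e[:,1],e[:,0])))
x,y=P.mean(0);go(x,y,25,77.5)
P=np.array([wp(u,v,12,s)[:2] for u,v in((447,44),(543,64),(514,276),(427,283))]);print(P.mean(0))
E
```

```text
[500.34943148 158.84874494] [24.46823175 79.09772339 26.67518982 78.98441557] [  77.27040427  -11.94308999 -102.97405065  166.45722146]
t 11.40 pos [498.1 155.  129.6] q1 -0.37 q7 0.87 jaw 77.2 open 68.6 F [ 0.7  0.3 -0. ]
linear [-1.2, 4.1, 104.6] turn -0.006 or 3.136 tilt [-0.001  0.001 -1.   ]
[511.78129278 325.61813198]
```

```bash
python3 -m crank '[{"linear":[0,0,12],"turn":0},{"linear":[-1,1,36],"turn":0},{"linear":[-1,2,60],"turn":0},{"linear":[-1,2,80],"turn":0},{"linear":[-1,2,95],"turn":0},{"linear":[-1,2,103],"turn":0},{"linear":[-1,2,105],"turn":0},{"linear":[-1,2,105],"turn":0}]'
python3 -m crank '[{"linear":[0,0,0],"turn":0},{"linear":[0,0,0],"turn":0},{"linear":[0,0,0],"turn":0},{"linear":[0,0,0],"turn":0},{"linear":[0,0,0],"turn":0},{"linear":[0,0,0],"turn":0},{"linear":[0,0,0],"turn":0},{"linear":[0,0,0],"turn":0}]' 1 70
python3 -m crank '[{"linear":[0,0,-8],"turn":0},{"linear":[0,0,-22],"turn":0},{"linear":[0,0,-40],"turn":0},{"linear":[0,0,-58],"turn":0},{"linear":[0,0,-72],"turn":0},{"linear":[0,0,-82],"turn":0},{"linear":[0,0,-85],"turn":0},{"linear":[0,0,-85],"turn":0}]'
python3 -c "
from h import *
go(551,310.5,110,77.3)"
```

```text
time_s: 12.4
eef_pos: [499.8, 156.9, 24.8]
ee_rot: [0.351, 3.12, 0.001]
wrist_force: [1.3, 0.4, 0.4]
opening: 68.0
time_s: 13.4
eef_pos: [500.0, 156.8, 25.6]
ee_rot: [0.351, 3.119, 0.002]
wrist_force: [-0.3, -1.5, 7.2]
opening: 33.0
time_s: 14.4
eef_pos: [499.7, 156.7, 110.5]
ee_rot: [0.351, 3.119, 0.002]
wrist_force: [-0.0, 0.2, -4.2]
opening: 33.0
t 14.40 pos [499.7 156.7 110.5] q1 -0.38 q7 0.87 jaw 77.1 open 33.0 F [-0.   0.2 -4.2]
linear [-15.8, 161.3, 0.8] turn -0.003 or 3.139 tilt [-0.003  0.001 -1.   ]
```

```bash
python3 -m crank '[{"linear":[-1,8,0],"turn":0},{"linear":[-3,28,0],"turn":0},{"linear":[-6,58,0],"turn":0},{"linear":[-9,90,0],"turn":0},{"linear":[-12,122,0],"turn":0},{"linear":[-14,146,0],"turn":0},{"linear":[-16,158,0],"turn":0},{"linear":[-16,162,0],"turn":0}]'
python3 -c "
from h import *
im=ctrl.grab_frame('wrist')
cv2.imwrite('pics/w4.png',im);go(551,311.5,30,77.3)
"
```

```text
time_s: 15.4
eef_pos: [551.2, 312.1, 110.3]
ee_rot: [0.35, 3.12, 0.001]
wrist_force: [-1.2, -0.7, -3.5]
opening: 32.9
t 15.45 pos [551.2 311.8 110.4] q1 -0.59 q7 0.71 jaw 77.2 open 32.8 F [ 1.   0.8 -3. ]
linear [0.3, -0.4, 80.4] turn -0.002 or 3.14 tilt [-0.002  0.001 -1.   ]
```

View pics/w4.png

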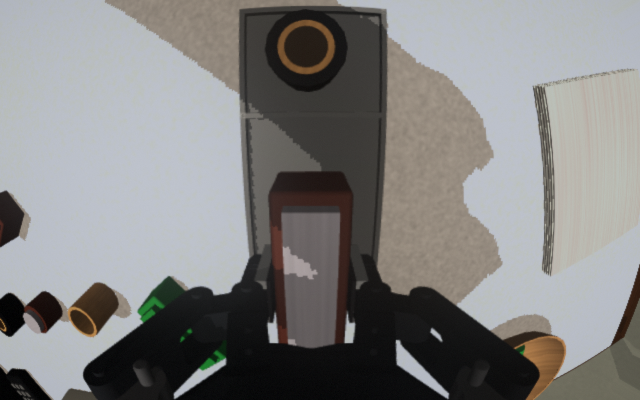

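```bash
python3 -m crank '[{"linear":[0,0,8],"turn":0},{"linear":[0,0,24],"turn":0},{"linear":[0,0,42],"turn":0},{"linear":[0,0,58],"turn":0},{"linear":[0,0,70],"turn":0},{"linear":[0,0,77],"turn":0},{"linear":[0,0,79],"turn":0},{"linear":[0,0,79.5],"turn":0}]'
python3 -m crank '[{"linear":[0,0,0.3],"turn":0},{"linear":[0,0,0.6],"turn":0},{"linear":[0,0,0.9],"turn":0},{"linear":[0,0,1.2],"turn":0},{"linear":[0,0,1.5],"turn":0},{"linear":[0,0,1.5],"turn":0},{"linear":[0,0,1.5],"turn":0},{"linear":[0,0,1.5],"turn":0}]'
```

```text
time_s: 16.45
eef_pos: [551.6, 312.0, 31.2]
ee_rot: [0.35, 3.119, 0.002]
wrist_force: [-1.2, -0.0, -2.6]
opening: 32.8
time_s: 17.45
eef_pos: [551.5, 312.0, 29.7]
ee_rot: [0.35, 3.119, 0.002]
wrist_force: [-0.1, -0.8, -2.2]
opening: 32.8
```

Still slightly above the floor; lower a touch more, then release.

```bash
python3 -m crank '[{"linear":[0,0,0.3],"turn":0},{"linear":[0,0,0.6],"turn":0},{"linear":[0,0,0.9],"turn":0},{"linear":[0,0,0.9],"turn":0},{"linear":[0,0,0.9],"turn":0},{"linear":[0,0,0.9],"turn":0},{"linear":[0,0,0.9],"turn":0},{"linear":[0,0,0.9],"turn":0}]'
python3 -m crank '[{"linear":[0,0,0],"turn":0},{"linear":[0,0,0],"turn":0},{"linear":[0,0,0],"turn":0},{"linear":[0,0,0],"turn":0},{"linear":[0,0,-20],"turn":0},{"linear":[0,0,-50],"turn":0},{"linear":[0,0,-85],"turn":0},{"linear":[0,0,-120],"turn":0}]' 0.4
python3 -c "
from h import *
cv2.imwrite('pics/w5.png',ctrl.grab_frame('wrist'))
go(615.3,-166,150,98)"
```

```text
time_s: 18.45
eef_pos: [551.6, 312.0, 29.7]
ee_rot: [0.35, 3.119, 0.002]
wrist_force: [-2.4, -1.0, 8.0]
opening: 32.8
time_s: 19.45
eef_pos: [551.2, 311.8, 152.1]
ee_rot: [0.35, 3.118, 0.003]
wrist_force: [-0.2, 0.6, 0.2]
opening: 51.1
t 19.50 pos [553.  312.8 156.7] q1 -0.59 q7 0.72 jaw 77.2 open 51.6 F [ 0.8 -0.7  3.7]
linear [-167.1, -453.0, 5.0] turn -0.364 or 2.778 tilt [-0.008  0.006 -1.   ]
```

View pics/w5.png

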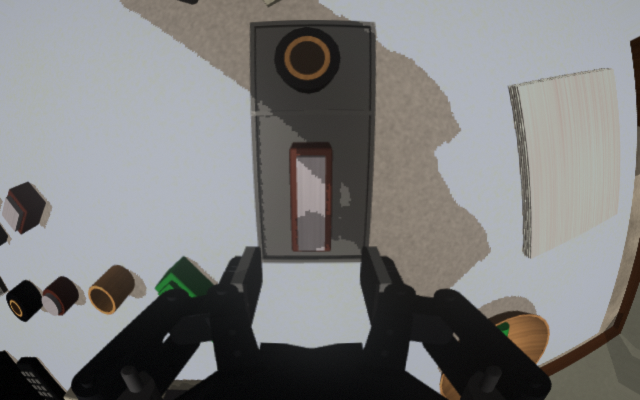

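```bash
python3 -m crank '[{"linear":[-8,-22,-5],"turn":-0.03},{"linear":[-24,-64,-5],"turn":-0.08},{"linear":[-42,-114,-5],"turn":-0.13},{"linear":[-60,-164,-5],"turn":-0.18},{"linear":[-79,-214,-5],"turn":-0.23},{"linear":[-97,-264,-5],"turn":-0.28},{"linear":[-116,-314,-5],"turn":-0.33},{"linear":[-130,-352,-5],"turn":-0.364}]' 0
python3 -c "
from h import *
go(615.3,-166,140,98)"
```

```text
time_s: 20.5
eef_pos: [601.6, -62.2, 161.6]
ee_rot: [-0.218, 3.124, 0.005]
wrist_force: [0.7, 0.5, -0.4]
opening: 84.9
t 20.50 pos [601.6 -62.2 161.6] q1 0.13 q7 1.57 jaw 98.0 open 84.9 F [ 0.7  0.5 -0.4]
linear [1.1, -104.7, 21.3] turn -0.0 or 3.141 tilt [-0.01   0.002 -1.   ]
```

```bash
python3 -m crank '[{"linear":[0,-15,0],"turn":0},{"linear":[0,-40,0],"turn":0},{"linear":[0,-70,0],"turn":0},{"linear":[0,-92,0],"turn":0},{"linear":[0,-102,0],"turn":0},{"linear":[0,-104,-5],"turn":0},{"linear":[0,-104.7,5],"turn":0},{"linear":[1,-104.7,36],"turn":0}]'
python3 -c "
from h import *
go(615.3,-166,140,98)"
python3 -m crank '[{"linear":[0,0,0],"turn":0},{"linear":[0,0,0],"turn":0},{"linear":[0,0,0],"turn":0},{"linear":[0,0,0],"turn":0},{"linear":[0,0,0],"turn":0},{"linear":[0,0,0],"turn":0},{"linear":[0,0,0],"turn":0},{"linear":[0,0,0],"turn":0}]'
python3 -c "
from h import *
s=ctrl.state();cv2.imwrite('pics/w6.png',ctrl.grab_frame('wrist'))
go(615.3,-166,25,98)"
```

```text
time_s: 21.5
eef_pos: [616.7, -165.0, 126.0]
ee_rot: [-0.219, 3.12, 0.004]
wrist_force: [0.4, -0.3, -0.4]
opening: 85.6
t 21.50 pos [ 616.7 -165.   126. ] q1 0.29 q7 1.71 jaw 98.0 open 85.6 F [ 0.4 -0.3 -0.4]
linear [1.3, -0.8, -14.0] turn 0.001 or -3.141 tilt [-0.014  0.002 -1.   ]
time_s: 22.5
eef_pos: [616.7, -165.0, 126.0]
ee_rot: [-0.22, 3.12, 0.004]
wrist_force: [0.0, 0.2, 0.2]
opening: 85.6
t 22.55 pos [ 616.7 -165.   126. ] q1 0.29 q7 1.71 jaw 98.0 open 85.2 F [-0.3  0.3 -0.4]
linear [2.9, -0.9, 100.9] turn 0.001 or -3.141 tilt [-0.014  0.002 -1.   ]
```

View pics/w6.png

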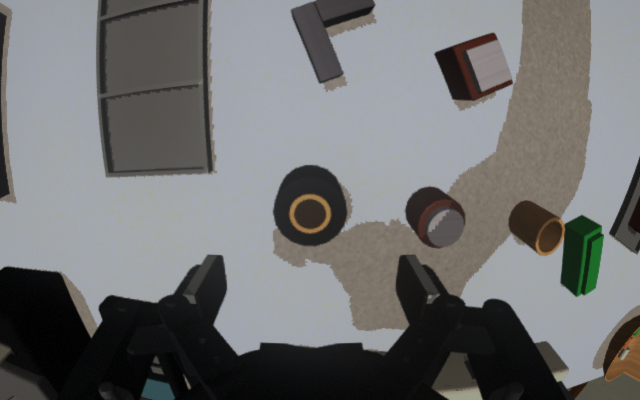

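```bash
python3 - <<'E'
from h import *
s=ctrl.state()
print(wp(310,214,46,s),"round",wp(447,227,46,s))
x,y,_=wp(310,214,46,s)
go(x*.5+615.3*.5,y*.5-166*.5,24,98)
for u,v in((106,177),(213,172)):print(wp(u,v,12,s))
E
```

```text
[ 616.21929417 -165.10720871   46.        ] round [612.72912626 -56.96122437  46.        ]
t 22.55 pos [ 616.7 -165.   126. ] q1 0.29 q7 1.71 jaw 98.0 open 85.2 F [-0.3  0.3 -0.4]
linear [2.4, -0.6, 102.0] turn 0.001 or -3.141 tilt [-0.014  0.002 -1.   ]
[ 621.18794313 -359.07730052   12.        ]
[ 603.9440181  -248.15477164   12.        ]
```

```bash
python3 -m crank '[{"linear":[0,0,12],"turn":0},{"linear":[1,0,36],"turn":0},{"linear":[1,0,60],"turn":0},{"linear":[2,-0.5,80],"turn":0},{"linear":[2,-0.5,94],"turn":0},{"linear":[2,-0.5,100],"turn":0},{"linear":[2,-0.5,102],"turn":0},{"linear":[2,-0.5,102],"turn":0}]'
python3 -m crank '[{"linear":[0,0,0],"turn":0},{"linear":[0,0,0],"turn":0},{"linear":[0,0,0],"turn":0},{"linear":[0,0,0],"turn":0},{"linear":[0,0,0],"turn":0},{"linear":[0,0,0],"turn":0},{"linear":[0,0,0],"turn":0},{"linear":[0,0,0],"turn":0}]' 1 60
python3 -m crank '[{"linear":[0,0,-8],"turn":0},{"linear":[0,0,-22],"turn":0},{"linear":[0,0,-40],"turn":0},{"linear":[0,0,-58],"turn":0},{"linear":[0,0,-72],"turn":0},{"linear":[0,0,-82],"turn":0},{"linear":[0,0,-85],"turn":0},{"linear":[0,0,-85],"turn":0}]'
python3 -c "
from h import *
go(501,-321.5,109,98.4)"
```

```text
time_s: 23.55
eef_pos: [616.4, -165.4, 24.4]
ee_rot: [-0.219, 3.12, 0.004]
wrist_force: [-0.3, -0.2, 0.1]
opening: 85.6
time_s: 24.55
eef_pos: [616.8, -165.6, 25.3]
ee_rot: [-0.219, 3.119, 0.003]
wrist_force: [-0.7, -0.0, 5.1]
opening: 52.7
time_s: 25.55
eef_pos: [615.4, -165.8, 110.2]
ee_rot: [-0.219, 3.119, 0.003]
wrist_force: [-1.1, 0.3, -2.3]
opening: 52.5
t 25.55 pos [ 615.4 -165.8  110.2] q1 0.29 q7 1.71 jaw 98.0 open 52.5 F [-1.1  0.3 -2.3]
linear [135.0, -138.1, -1.0] turn -0.006 or 3.135 tilt [-0.015  0.001 -1.   ]
```

```bash
python3 -m crank '[{"linear":[6,-6,0],"turn":0},{"linear":[22,-22,0],"turn":0},{"linear":[46,-46,0],"turn":0},{"linear":[75,-76,0],"turn":0},{"linear":[102,-104,0],"turn":0},{"linear":[122,-125,0],"turn":0},{"linear":[133,-136,0],"turn":0},{"linear":[135,-138,0],"turn":0}]'
python3 -m crank '[{"linear":[0,0,0],"turn":0},{"linear":[0,0,8],"turn":0},{"linear":[0,0,20],"turn":0},{"linear":[0,0,34],"turn":0},{"linear":[0,0,46],"turn":0},{"linear":[0,0,52],"turn":0},{"linear":[0,0,54],"turn":0},{"linear":[0,0,54],"turn":0}]'
python3 -c "
from h import *
im=ctrl.grab_frame('wrist')
cv2.imwrite('pics/w7.png',im);go(501,-321.5,30,98.4)"
```

```text
time_s: 26.55
eef_pos: [499.9, -322.5, 107.8]
ee_rot: [-0.216, 3.12, 0.003]
wrist_force: [0.6, 0.7, -0.9]
opening: 53.0
time_s: 27.55
eef_pos: [500.7, -322.5, 53.9]
ee_rot: [-0.216, 3.119, 0.003]
wrist_force: [1.1, 0.3, -1.3]
opening: 52.7
t 27.60 pos [ 500.8 -322.5   54.1] q1 0.59 q7 1.94 jaw 97.9 open 52.2 F [ 0.3 -0.3 -1.3]
linear [0.0, 0.9, 24.1] turn -0.009 or 3.133 tilt [-0.015  0.001 -1.   ]
```

View pics/w7.png

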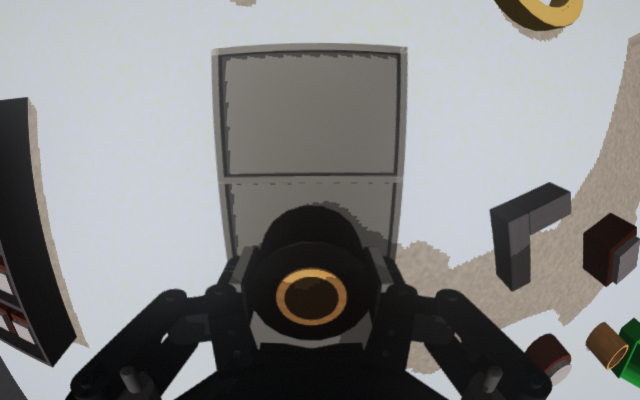

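```bash
python3 - <<'E'
from h import *
s=ctrl.state()
a,b=wp(213,50,12,s),wp(407,48,12,s); c=(wp(311,177,12,s)+wp(311,183,12,s))/2
m=(a+b)/2;print(a,b,np.linalg.norm(a-b),m,c)
u=np.array([np.cos(np.radians(8.5)),np.sin(np.radians(8.5))])
print(m[:2]+113*u,c[:2]+37*u)
print("stop,sq",wp(632,255,46,s))
E
```

```text
[ 398.06996452 -390.97206275   12.        ] [ 382.17661255 -284.89775578   12.        ] 107.2583667469259 [ 390.12328854 -337.93490927   12.        ] [ 465.39502914 -326.84343717   12.        ]
[ 501.8820811  -321.23244581] [ 501.98861609 -321.37448896]
stop,sq [477.04597417 -47.06214888  46.        ]
```

```bash
python3 -m crank '[{"linear":[0,0,4],"turn":0},{"linear":[-0.5,0.5,10],"turn":0},{"linear":[-0.5,1,16],"turn":0},{"linear":[-0.5,1,20],"turn":0},{"linear":[-0.5,1,23],"turn":0},{"linear":[-0.5,1,24],"turn":0},{"linear":[-0.5,1,24.5],"turn":0},{"linear":[-0.5,1,25],"turn":0}]'
python3 -m crank '[{"linear":[0,0,0],"turn":0},{"linear":[0,0,0],"turn":0},{"linear":[0,0,0.3],"turn":0},{"linear":[0,0,0.6],"turn":0},{"linear":[0,0,0.6],"turn":0},{"linear":[0,0,0.6],"turn":0},{"linear":[0,0,0.6],"turn":0},{"linear":[0,0,0.6],"turn":0}]'
```

```text
time_s: 28.6
eef_pos: [501.6, -321.4, 29.3]
ee_rot: [-0.216, 3.119, 0.003]
wrist_force: [-0.3, 0.3, 4.5]
opening: 52.7
time_s: 29.6
eef_pos: [501.6, -321.5, 29.2]
ee_rot: [-0.215, 3.119, 0.002]
wrist_force: [-1.1, 0.8, 6.8]
opening: 52.8
```

```bash
python3 -m crank '[{"linear":[0,0,0],"turn":0},{"linear":[0,0,0],"turn":0},{"linear":[0,0,0],"turn":0},{"linear":[0,0,-15],"turn":0},{"linear":[0,0,-45],"turn":0},{"linear":[0,0,-75],"turn":0},{"linear":[0,0,-90],"turn":0},{"linear":[0,0,-90],"turn":0}]' 0.05
python3 -c "
from h import *
cv2.imwrite('pics/w8.png',ctrl.grab_frame('wrist'));go(481,-50,125,124)"
```

```text
time_s: 30.6
eef_pos: [500.7, -322.1, 120.5]
ee_rot: [-0.215, 3.117, 0.0]
wrist_force: [-0.3, -0.4, -1.0]
opening: 81.3
t 30.65 pos [ 500.2 -321.8  119.5] q1 0.63 q7 1.97 jaw 97.9 open 81.3 F [ 0.4  0.8 -0.4]
linear [-18.4, 271.9, -5.3] turn -0.456 or 2.686 tilt [-0.016 -0.    -1.   ]
```

View pics/w8.png

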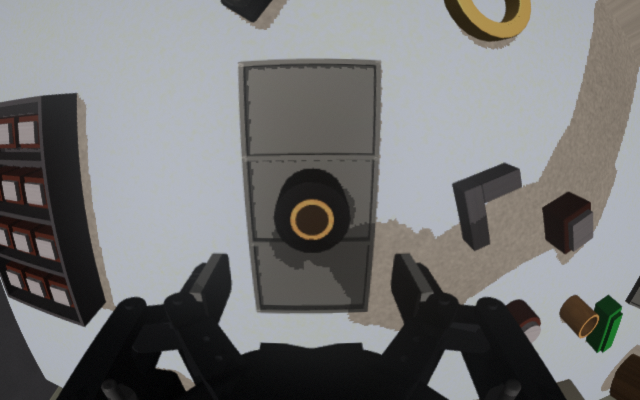

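```bash
python3 -m crank '[{"linear":[-1,14,0],"turn":-0.03},{"linear":[-3,48,-2],"turn":-0.09},{"linear":[-6,95,-4],"turn":-0.17},{"linear":[-10,145,-6],"turn":-0.26},{"linear":[-13,195,-6],"turn":-0.34},{"linear":[-16,240,-6],"turn":-0.41},{"linear":[-18,266,-6],"turn":-0.456},{"linear":[-18,272,-6],"turn":-0.456}]'
python3 -m crank '[{"linear":[0,0,0],"turn":0},{"linear":[0,0,0],"turn":0},{"linear":[0,0,0],"turn":0},{"linear":[0,0,0],"turn":0},{"linear":[0,0,0],"turn":0},{"linear":[0,0,0],"turn":0},{"linear":[0,0,0],"turn":0},{"linear":[0,0,0],"turn":0}]'
python3 -c "
from h import *
cv2.imwrite('pics/w9.png',ctrl.grab_frame('wrist'));go(481,-50,25,124)"
```

```text
time_s: 31.65
eef_pos: [479.7, -47.4, 125.0]
ee_rot: [-0.922, 2.988, -0.002]
wrist_force: [0.1, -0.5, -0.3]
opening: 81.4
time_s: 32.65
eef_pos: [479.8, -47.4, 125.1]
ee_rot: [-0.922, 2.988, -0.002]
wrist_force: [-0.8, -0.1, 0.6]
opening: 81.3
t 32.70 pos [479.7 -47.4 125.1] q1 0.17 q7 1.80 jaw 124.3 open 81.1 F [ 0.5 -0.7 -0.1]
linear [1.8, -2.3, 100.1] turn 0.005 or -3.136 tilt [-0.013 -0.006 -1.   ]
```

View pics/w9.png

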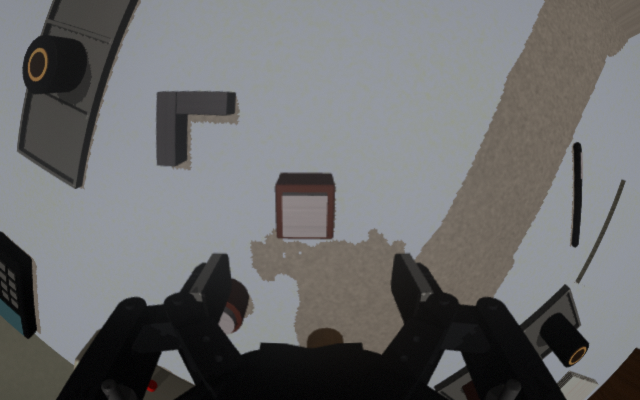

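```bash
python3 - <<'E'
from h import *
s=ctrl.state()
P=np.array([wp(u,v,46,s)[:2] for u,v in((283,195),(327,195),(326,238),(283,238))]);e=np.roll(P,-1,0)-P
print(P.mean(0),np.linalg.norm(e,axis=1),np.degrees(np.arctan2(e[:,1],e[:,0])))
x,y=P.mean(0);x=(x+482)/2;y=(y-53)/2;print(x,y);go(x,y,25,124.3)
E
```

```text
[483.55553445 -49.72907536] [30.96095533 33.33842386 31.88541485 33.45432758] [ 124.43356533   34.10898207  -55.39049094 -147.473268  ]
482.77776722291685 -51.36453767753244
t 32.70 pos [479.7 -47.4 125.1] q1 0.17 q7 1.80 jaw 124.3 open 81.1 F [ 0.5 -0.7 -0.1]
linear [1.1, -4.5, 100.1] turn 0.0 or -3.142 tilt [-0.013 -0.006 -1.   ]
```

```bash
python3 -m crank '[{"linear":[0,-1,12],"turn":0},{"linear":[1,-3,36],"turn":0},{"linear":[1,-4,60],"turn":0},{"linear":[1,-4.5,80],"turn":0},{"linear":[1,-4.5,93],"turn":0},{"linear":[1,-4.5,99],"turn":0},{"linear":[1,-4.5,100],"turn":0},{"linear":[1,-4.5,100],"turn":0}]'
python3 -m crank '[{"linear":[0,0,0],"turn":0},{"linear":[0,0,0],"turn":0},{"linear":[0,0,0],"turn":0},{"linear":[0,0,0],"turn":0},{"linear":[0,0,0],"turn":0},{"linear":[0,0,0],"turn":0},{"linear":[0,0,0],"turn":0},{"linear":[0,0,0],"turn":0}]' 1 70
python3 -m crank '[{"linear":[0,0,-8],"turn":0},{"linear":[0,0,-22],"turn":0},{"linear":[0,0,-42],"turn":0},{"linear":[0,0,-62],"turn":0},{"linear":[0,0,-80],"turn":0},{"linear":[0,0,-92],"turn":0},{"linear":[0,0,-95],"turn":0},{"linear":[0,0,-95],"turn":0}]'
python3 -c "
from h import *
go(428.6,-332.5,120,98.4)"
```

```text
time_s: 33.7
eef_pos: [483.1, -51.4, 25.5]
ee_rot: [-0.922, 2.988, -0.002]
wrist_force: [-0.7, -0.5, 0.5]
opening: 81.0
time_s: 34.7
eef_pos: [483.2, -51.5, 26.1]
ee_rot: [-0.921, 2.987, -0.003]
wrist_force: [-1.3, -0.2, 8.0]
opening: 42.9
time_s: 35.7
eef_pos: [481.7, -51.9, 121.1]
ee_rot: [-0.921, 2.987, -0.003]
wrist_force: [0.1, 0.3, -3.3]
opening: 42.8
t 35.70 pos [481.7 -51.9 121.1] q1 0.19 q7 1.79 jaw 124.3 open 42.8 F [ 0.1  0.3 -3.3]
linear [201.9, -202.0, -0.6] turn 0.451 or -2.69 tilt [-0.015 -0.007 -1.   ]
```

```bash
python3 -m crank '[{"linear":[8,-8,0],"turn":0.03},{"linear":[28,-28,0],"turn":0.09},{"linear":[60,-60,0],"turn":0.17},{"linear":[98,-98,0],"turn":0.26},{"linear":[136,-136,0],"turn":0.34},{"linear":[170,-170,0],"turn":0.41},{"linear":[194,-194,0],"turn":0.451},{"linear":[202,-202,0],"turn":0.451}]'
python3 -m crank '[{"linear":[0,0,0],"turn":0},{"linear":[0,0,8],"turn":0},{"linear":[0,0,22],"turn":0},{"linear":[0,0,38],"turn":0},{"linear":[0,0,52],"turn":0},{"linear":[0,0,62],"turn":0},{"linear":[0,0,65],"turn":0},{"linear":[0,0,65],"turn":0}]'
python3 -c "
from h import *
cv2.imwrite('pics/w10.png',ctrl.grab_frame('wrist'));go(428.6,-332.5,30.2,98.4)"
```

```text
time_s: 36.7
eef_pos: [426.7, -335.2, 118.6]
ee_rot: [-0.222, 3.119, 0.003]
wrist_force: [0.9, 0.8, -2.2]
opening: 42.8
time_s: 37.7
eef_pos: [427.6, -335.0, 53.5]
ee_rot: [-0.222, 3.119, 0.003]
wrist_force: [-0.5, -0.4, -2.8]
opening: 42.4
t 37.75 pos [ 427.7 -335.2   53.8] q1 0.68 q7 1.96 jaw 98.1 open 42.9 F [-0.1  0.2 -2.2]
linear [-0.9, 2.5, 23.6] turn -0.005 or 3.137 tilt [-0.015  0.    -1.   ]
```

View pics/w10.png

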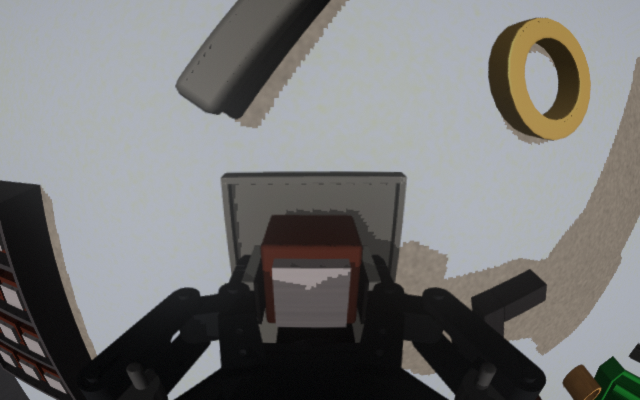

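```bash
python3 -m crank '[{"linear":[0,0.5,4],"turn":0},{"linear":[-0.5,1,10],"turn":0},{"linear":[-1,2,16],"turn":0},{"linear":[-1,2.5,20],"turn":0},{"linear":[-1,2.5,22],"turn":0},{"linear":[-1,2.5,23],"turn":0},{"linear":[-1,2.5,23.5],"turn":0},{"linear":[-1,2.5,24],"turn":0}]'
python3 -m crank '[{"linear":[0,0,0],"turn":0},{"linear":[0,0,0],"turn":0},{"linear":[0,0,0.4],"turn":0},{"linear":[0,0,0.7],"turn":0},{"linear":[0,0,0.7],"turn":0},{"linear":[0,0,0.7],"turn":0},{"linear":[0,0,0.7],"turn":0},{"linear":[0,0,0.7],"turn":0}]'
```

```text
time_s: 38.75
eef_pos: [428.7, -332.5, 30.2]
ee_rot: [-0.222, 3.119, 0.002]
wrist_force: [-3.3, 1.9, 8.5]
opening: 42.7
time_s: 39.75
eef_pos: [428.8, -332.6, 30.2]
ee_rot: [-0.222, 3.119, 0.001]
wrist_force: [-2.0, 0.9, 8.5]
opening: 42.7
```

```bash
python3 -m crank '[{"linear":[0,0,0],"turn":0},{"linear":[0,0,0],"turn":0},{"linear":[0,0,0],"turn":0},{"linear":[0,0,-15],"turn":0},{"linear":[0,0,-45],"turn":0},{"linear":[0,0,-75],"turn":0},{"linear":[0,0,-92],"turn":0},{"linear":[0,0,-95],"turn":0}]' 0.15
python3 -c "
from h import *
cv2.imwrite('pics/w11.png',ctrl.grab_frame('wrist'));go(613,-59,125,98.4)"
```

```text
time_s: 40.75
eef_pos: [427.7, -333.3, 127.0]
ee_rot: [-0.221, 3.117, -0.002]
wrist_force: [-0.5, 0.1, 0.2]
opening: 72.5
t 40.80 pos [ 427.5 -333.1  126.5] q1 0.74 q7 2.00 jaw 98.1 open 72.6 F [-0.  -0.6  0.8]
linear [-222.3, 245.2, 4.7] turn -0.005 or 3.137 tilt [-0.016 -0.002 -1.   ]
```

View pics/w11.png

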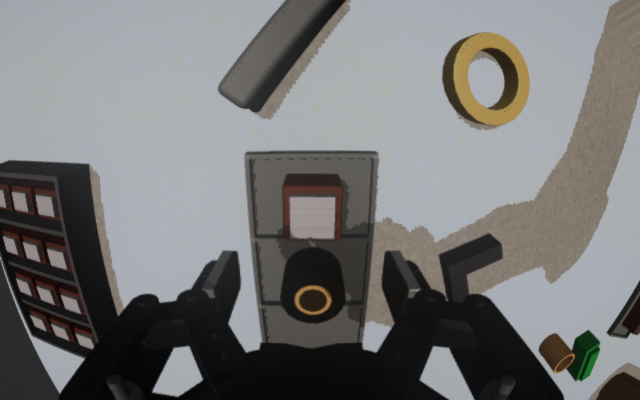

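```bash
python3 -m crank '[{"linear":[-10,11,0],"turn":0},{"linear":[-36,40,1],"turn":0},{"linear":[-72,79,2],"turn":0},{"linear":[-110,121,3],"turn":0},{"linear":[-150,165,4],"turn":0},{"linear":[-188,207,5],"turn":0},{"linear":[-214,236,5],"turn":0},{"linear":[-222,245,5],"turn":0}]'
python3 -m crank '[{"linear":[0,0,0],"turn":0},{"linear":[0,0,0],"turn":0},{"linear":[0,0,0],"turn":0},{"linear":[0,0,0],"turn":0},{"linear":[0,0,0],"turn":0},{"linear":[0,0,0],"turn":0},{"linear":[0,0,0],"turn":0},{"linear":[0,0,0],"turn":0}]'
python3 -c "
from h import *
cv2.imwrite('pics/w12.png',ctrl.grab_frame('wrist'));go(613,-59,25,98.4)"
```

```text
time_s: 41.8
eef_pos: [613.8, -54.5, 123.7]
ee_rot: [-0.229, 3.117, 0.001]
wrist_force: [-0.4, 0.3, -1.0]
opening: 72.5
time_s: 42.8
eef_pos: [613.8, -54.4, 123.7]
ee_rot: [-0.229, 3.117, 0.001]
wrist_force: [0.4, 0.5, -0.6]
opening: 72.7
t 42.85 pos [613.8 -54.5 123.7] q1 0.12 q7 1.52 jaw 98.4 open 72.7 F [ 0.3 -0.3 -0.4]
linear [3.1, -4.3, 98.7] turn 0.0 or -3.141 tilt [-0.016 -0.    -1.   ]
```

View pics/w12.png

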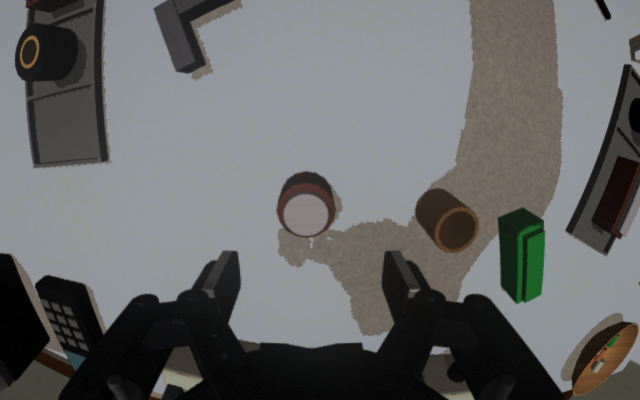

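```bash
python3 - <<'E'
from h import *
s=ctrl.state()
p=wp(306,215,46,s);print(p,"core",wp(456,231,50,s));go((p[0]+612.6)/2,(p[1]*2-61.5)/3,25,98.4)
E
```

```text
[613.9220471  -57.50843928  46.        ] core [609.3841867   58.82534443  50.        ]
t 42.85 pos [613.8 -54.5 123.7] q1 0.12 q7 1.52 jaw 98.4 open 72.7 F [ 0.3 -0.3 -0.4]
linear [2.8, -4.2, 98.7] turn 0.0 or -3.141 tilt [-0.016 -0.    -1.   ]
```

```bash
python3 -m crank '[{"linear":[0,-1,12],"turn":0},{"linear":[1,-3,36],"turn":0},{"linear":[2,-4,60],"turn":0},{"linear":[2.5,-4,80],"turn":0},{"linear":[2.5,-4,92],"turn":0},{"linear":[2.5,-4,98],"turn":0},{"linear":[2.5,-4,99],"turn":0},{"linear":[2.5,-4,99],"turn":0}]'
python3 -m crank '[{"linear":[0,0,0],"turn":0},{"linear":[0,0,0],"turn":0},{"linear":[0,0,0],"turn":0},{"linear":[0,0,0],"turn":0},{"linear":[0,0,0],"turn":0},{"linear":[0,0,0],"turn":0},{"linear":[0,0,0],"turn":0},{"linear":[0,0,0],"turn":0}]' 1 70
python3 -m crank '[{"linear":[0,0,-8],"turn":0},{"linear":[0,0,-22],"turn":0},{"linear":[0,0,-42],"turn":0},{"linear":[0,0,-62],"turn":0},{"linear":[0,0,-80],"turn":0},{"linear":[0,0,-92],"turn":0},{"linear":[0,0,-95],"turn":0},{"linear":[0,0,-95],"turn":0}]'
python3 -c "
from h import *
go(574.9,-310.5,120,98.4)"
```

```text
time_s: 43.85
eef_pos: [613.8, -58.5, 25.2]
ee_rot: [-0.229, 3.116, 0.001]
wrist_force: [-0.3, 0.6, -0.3]
opening: 72.5
time_s: 44.85
eef_pos: [614.2, -58.6, 26.1]
ee_rot: [-0.229, 3.115, 0.001]
wrist_force: [-0.5, 0.1, 7.5]
opening: 41.9
time_s: 45.85
eef_pos: [612.3, -58.8, 121.0]
ee_rot: [-0.229, 3.115, 0.001]
wrist_force: [-0.1, 0.4, -3.8]
opening: 42.2
t 45.85 pos [612.3 -58.8 121. ] q1 0.13 q7 1.52 jaw 98.4 open 42.2 F [-0.1  0.4 -3.8]
linear [73.8, -243.5, -0.2] turn 0.0 or -3.141 tilt [-0.018 -0.001 -1.   ]
```

```bash
python3 -m crank '[{"linear":[2,-8,0],"turn":0},{"linear":[9,-31,0],"turn":0},{"linear":[21,-70,0],"turn":0},{"linear":[35,-116,0],"turn":0},{"linear":[50,-164,0],"turn":0},{"linear":[63,-207,0],"turn":0},{"linear":[71,-235,0],"turn":0},{"linear":[74,-243,0],"turn":0}]'
python3 -m crank '[{"linear":[0,0,0],"turn":0},{"linear":[0,0,8],"turn":0},{"linear":[0,0,22],"turn":0},{"linear":[0,0,38],"turn":0},{"linear":[0,0,52],"turn":0},{"linear":[0,0,62],"turn":0},{"linear":[0,0,65],"turn":0},{"linear":[0,0,65],"turn":0}]'
python3 -c "
from h import *
cv2.imwrite('pics/w13.png',ctrl.grab_frame('wrist'));go(574.9,-310.5,30.2,98.4)"
```

```text
time_s: 46.85
eef_pos: [573.1, -313.1, 118.9]
ee_rot: [-0.223, 3.117, 0.0]
wrist_force: [-0.8, 0.9, -1.7]
opening: 42.2
time_s: 47.85
eef_pos: [574.2, -313.1, 53.8]
ee_rot: [-0.223, 3.117, 0.0]
wrist_force: [0.4, -0.0, -3.1]
opening: 42.3
t 47.90 pos [ 574.4 -313.2   54.2] q1 0.55 q7 1.88 jaw 98.2 open 41.6 F [ 1.   0.3 -1.9]
linear [-0.5, 2.6, 24.0] turn -0.004 or 3.138 tilt [-0.017 -0.001 -1.   ]
```

View pics/w13.png

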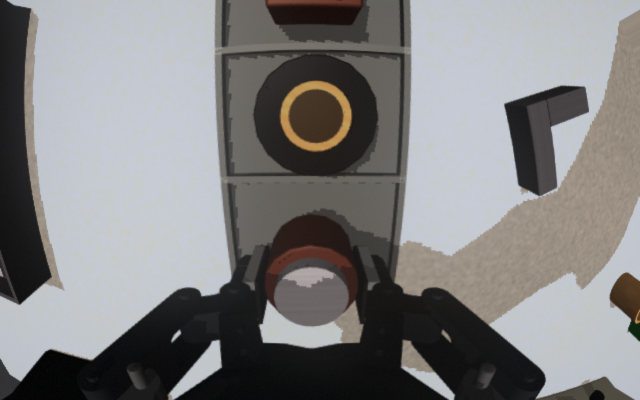

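```bash
python3 -m crank '[{"linear":[0,0.5,4],"turn":0},{"linear":[-0.5,1,10],"turn":0},{"linear":[-0.5,2,16],"turn":0},{"linear":[-0.5,2.5,20],"turn":0},{"linear":[-0.5,2.5,22],"turn":0},{"linear":[-0.5,2.5,23],"turn":0},{"linear":[-0.5,2.5,23.5],"turn":0},{"linear":[-0.5,2.5,24],"turn":0}]'
python3 -m crank '[{"linear":[0,0,0],"turn":0},{"linear":[0,0,0],"turn":0},{"linear":[0,0,0.4],"turn":0},{"linear":[0,0,0.7],"turn":0},{"linear":[0,0,0.7],"turn":0},{"linear":[0,0,0.7],"turn":0},{"linear":[0,0,0.7],"turn":0},{"linear":[0,0,0.7],"turn":0}]'
```

```text
time_s: 48.9
eef_pos: [575.0, -310.6, 30.3]
ee_rot: [-0.223, 3.117, -0.0]
wrist_force: [1.4, 0.6, -2.3]
opening: 42.0
time_s: 49.9
eef_pos: [575.0, -310.7, 30.2]
ee_rot: [-0.223, 3.117, -0.001]
wrist_force: [-1.6, 0.5, 4.8]
opening: 41.9
```

Floor contact felt; release, rise and move aside so the top camera sees everything.

```bash
python3 -m crank '[{"linear":[0,0,0],"turn":0},{"linear":[0,0,0],"turn":0},{"linear":[0,0,0],"turn":0},{"linear":[0,0,-15],"turn":0},{"linear":[0,0,-50],"turn":0},{"linear":[0,0,-90],"turn":0},{"linear":[0,0,-120],"turn":0},{"linear":[0,0,-130],"turn":0}]' 0.15
python3 -c "
from h import *
cv2.imwrite('pics/w14.png',ctrl.grab_frame('wrist'));go(480,-40,260,98.4)"
```

```text
time_s: 50.9
eef_pos: [573.6, -311.2, 163.0]
ee_rot: [-0.222, 3.113, -0.004]
wrist_force: [0.5, 1.0, -0.3]
opening: 72.9
t 50.95 pos [ 573.5 -311.3  163. ] q1 0.58 q7 1.92 jaw 98.2 open 73.0 F [ 0.3 -0.1  0.1]
linear [52.1, 281.4, -99.1] turn -0.004 or 3.137 tilt [-0.02  -0.004 -1.   ]
```

View pics/w14.png

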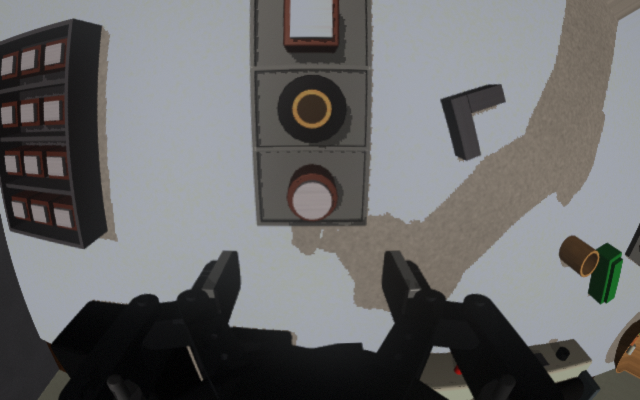

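```bash
python3 -m crank '[{"linear":[2,10,-4],"turn":0},{"linear":[8,40,-15],"turn":0},{"linear":[16,84,-30],"turn":0},{"linear":[26,138,-50],"turn":0},{"linear":[36,190,-70],"turn":0},{"linear":[44,238,-85],"turn":0},{"linear":[50,270,-96],"turn":0},{"linear":[52,281,-99],"turn":0}]'
python3 -c "
from h import *
t=ctrl.grab_frame('top');s=ctrl.grab_frame('scene')
crop(t,130,130,370,160,2,'pics/t9.png');crop(s,220,80,270,260,2,'pics/s9.png');print(ctrl.state()['time_s'])"
```

```text
time_s: 51.95
eef_pos: [479.1, -38.2, 259.9]
ee_rot: [-0.227, 3.114, -0.003]
wrist_force: [0.3, -0.3, 0.6]
opening: 72.4
52.05
```

View pics/t9.png

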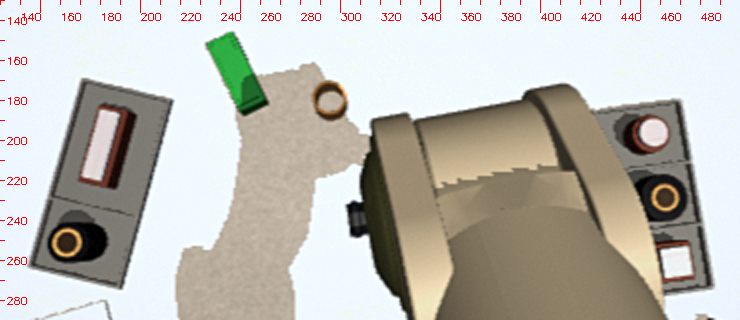

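View pics/s9.png

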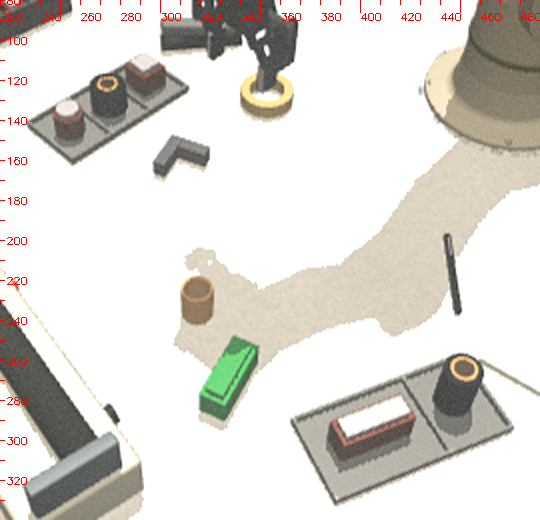

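```bash
python3 -c "
from plant import ctrl
print(ctrl.job_done(),ctrl.state()['time_s'])"
```

```text
the job is handed in; nothing more can be done
the job is handed in; nothing more can be done
```

Both trays are made up and the job is handed in, at about 52 s of the 122 s allowed; no verdict came back.

- **Two-compartment tray:** the tall roll stands in the small compartment and the long die lies in the long one.
- **Three-compartment tray:** the squat roll stands in the middle. The square die is in the end nearer the robot and the round die in the far end.

I filled them in the order you listed them. The last scene, top and wrist pictures show all five parts upright or face up and inside their compartments. The core, corner stop and green look-alike look unmoved, judged by eye. At each placing the wrist force rose by about 5–11 N as the part met the floor, and every grip closed within about 2 mm of the part's width.

- **Tool tilt:** the gripper picked up about 1° of tilt during the run. I could not correct it, because the moves cannot tilt the tool. It did not show in how the parts sat.
- **Position readings:** the cameras disagreed by up to about 10–13 mm on points far from the wrist camera's centre. I averaged the readings, re-measured the parts and trays from above, and kept within the compartment clearances.
- **Last top view:** the arm hid the corner stop and part of the three-compartment tray, so those were checked in the scene and wrist views.

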